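Line up the reagent jars by height at the barcode reader

TASK

Line up the four amber jars in order of height on the tray's row of round pads, one jar centred on each pad: the tallest on the pad nearest the black barcode reader, and each next one shorter. Keep the jars upright all the time and set each one down without dropping it.

Things in the scene. Friction and masses are not known exactly. Their poses are not given: they have to be found in the camera images.
- jar_1: the tallest of four loose amber reagent jars with black screw caps and paper labels, standing upright on the table: 115 mm high, 54 mm diameter over its whole height but for a narrower neck 16 to 22 mm below the top (the cap is the top 16 mm), about 220 g give or take 30 percent. Origin: centre of its underside; z up its axis.
- jar_2: the second tallest of four loose amber reagent jars with black screw caps and paper labels, standing upright on the table: 90 mm high, 48 mm diameter over its whole height but for a narrower neck 16 to 22 mm below the top (the cap is the top 16 mm), about 150 g give or take 30 percent. Origin: centre of its underside; z up its axis.
- jar_3: the second shortest of four loose amber reagent jars with black screw caps and paper labels, standing upright on the table: 70 mm high, 42 mm diameter over its whole height but for a narrower neck 16 to 22 mm below the top (the cap is the top 16 mm), about 90 g give or take 30 percent. Origin: centre of its underside; z up its axis.
- jar_4: the shortest of four loose amber reagent jars with black screw caps and paper labels, standing upright on the table: 50 mm high, 36 mm diameter over its whole height but for a narrower neck 16 to 22 mm below the top (the cap is the top 16 mm), about 50 g give or take 30 percent. Origin: centre of its underside; z up its axis.
- pad_1: fixed round grey rubber pad, 68 mm diameter, 3 mm thick; number 1 along the straight row of four, 85 mm apart, on a 6 mm thick aluminium tray (100 x 350 mm, an 8 mm high lip along its far edge). Origin: centre of its underside; its top is 9 mm above the table. x points across the row away from the robot, y along the row from pad 4 towards pad 1.
- pad_2: fixed round grey rubber pad, 68 mm diameter, 3 mm thick; number 2 along the straight row of four, 85 mm apart, on a 6 mm thick aluminium tray (100 x 350 mm, an 8 mm high lip along its far edge). Origin: centre of its underside; its top is 9 mm above the table. x points across the row away from the robot, y along the row from pad 4 towards pad 1.
- pad_3: fixed round grey rubber pad, 68 mm diameter, 3 mm thick; number 3 along the straight row of four, 85 mm apart, on a 6 mm thick aluminium tray (100 x 350 mm, an 8 mm high lip along its far edge). Origin: centre of its underside; its top is 9 mm above the table. x points across the row away from the robot, y along the row from pad 4 towards pad 1.
- pad_4: fixed round grey rubber pad, 68 mm diameter, 3 mm thick; number 4 along the straight row of four, 85 mm apart, on a 6 mm thick aluminium tray (100 x 350 mm, an 8 mm high lip along its far edge). Origin: centre of its underside; its top is 9 mm above the table. x points across the row away from the robot, y along the row from pad 4 towards pad 1.
- reader: black barcode reader on a short stand, 56 x 50 mm, 75 mm high, fixed just beyond one end of the row (pad 1's or pad 4's), 87 mm from the centre of the end pad; beyond the other end stands a white slide box with a brown lid, 32 mm high. Origin: centre of its underside.
There are look-alikes about, which are no part of the job. Leave any red look-alike of the jar_4 alone. What is shaped like the jar_2 but purple or red is not meant.

How it is judged:
By the outcome, as a careful person would: the job done as asked, in the order asked, and still so for the second after the job is handed in, with the robot touching nothing.
It also fails if it takes over 109 s, if anything falls off the work surface, if the arm or the gripper's body presses on something with over 40 N, if the wrist force passes 120 N, or if a joint passes its speed limit or range.

ROBOT

A 6-joint arm with a two-finger parallel gripper is mounted at the origin on the work surface. World frame = base frame: x ahead of the robot, y to its left, z up, the work surface at z = 0. Lengths are in m, angles in rad, forces in N, time in s.
With the tool pointing down it reaches from about 0.275 to 0.85 m from the base axis. Payload 5.2 kg.
Tool frame: the origin (TCP) lies at the very end of the fingers, on their centre line; the grasp point (between the pads) lies 19 mm behind it; z points along the fingers, y is the line along which they close (so a half turn about z gives the same grasp; the last joint's range is limited). The gripper opens to 85 mm and grips with 20 to 120 N. Pads are 22 mm wide; open, the fingers measure 114 mm over their backs; the gripper's body (76 mm by 85 mm) begins 54 mm behind the grasp point. The pads swing forward as they close: fully open they stand 13 mm farther back than shut.
Start: joints at [-1.321, 0.259, 1.535, -0, 1.348, -0.203], TCP at [0.241, -0.495, 0.196] pointing down, gripper open.
Joint ranges: [-3.14, 3.14], [-0.91, 2.08], [0.19, 2.58], [-1.22, 4.36], [0.22, 2.71], [-3.12, 3.12]. Speed limits (rad/s): [2.57, 2.57, 3.14, 3.14, 3.14, 3.14].

INTERFACE

Orientations are given as a unit quaternion [w, x, y, z].
In Python, from plant import ctrl gives the robot as it stands. Calls block until the motion is done:
- ctrl.reach(position, orientation): joint-space move of the TCP to a pose.
- ctrl.servo_line(position, ori=None, max_speed=0.15): straight line of the TCP; ori=None keeps the orientation; max_speed is the mean speed in m/s.
- ctrl.set_joints(angles): joint-space move.
- ctrl.open_gripper() and ctrl.clamp(): open the fingers fully, or close them until they stop; the grip force is fixed at half the most.
- ctrl.pause(seconds).
- ctrl.ik(position, orientation): joint angles nearest the present ones, or None.
- ctrl.get_obs(): the state.
- ctrl.grab_frame(name): name is "side" or "top"; returns a dict with "pixels" (420x560x3 uint8, red, green, blue), "depth" (420x560 float32, m along the optical axis (not along the pixel's ray), 0 where there is no reading), "camera_matrix" (3x3 intrinsics, pixels), "xyz" and "attitude" of the camera in the world. Camera axes: x right, y up, looking along -z (the intrinsics and any distortion apply to the point x, -y, -z); pixel columns grow to the right and rows downward; lengths in m; the calibration is good to about 2 mm. A picture is of the moment at which its call begins.
A pose or a line that the arm cannot do raises ctrl.MotionError and nothing moves.
- ctrl.finish_job(): hands the job in; it is judged then, once.
The state is a dict: "t": time; "q": joint angles; "joint_vel": joint speeds; "joint_torque": joint torques, N m; "ee_pos": TCP position; "orientation": TCP orientation; "force": force on the tool from outside, world axes, zero at the start; "wrist_torque": the same for the moment, N m; "gripper_width": opening from 0.0 (shut) to 1.0 (fully open); "gripper_force": force on a finger pad.
Only numpy, scipy, OpenCV 4.12 (cv2) and the standard library are available. Lean on these libraries where they do the work, as an engineer would, in place of code of your own. Each camera call takes 0.05 s, during which the arm holds its last target. There are 200 camera calls.

## Working session

There is one attempt and no reset: what is moved stays moved. The work goes in short steps, each a Python script; the robot and the scene stay as the last script left them, time stands still between calls to the robot, and variables do not carry over. Pictures are saved under pics/ and viewed, at most 14 in all, crops included, and the job is handed in when it is done.

```bash
mkdir -p pics; ls; python3 - <<'E'
from plant import ctrl
import cv2,numpy as np
for n in("top","side"):
    f=ctrl.grab_frame(n);cv2.imwrite(f"pics/{n}0.png",f["pixels"][...,::-1]);np.savez(f"{n}0.npz",**f)
    print(n,f["camera_matrix"],f["xyz"],f["attitude"],[k for k in f])
print(ctrl.get_obs())
E
```

```text
pics
top [[398.19584849   0.         274.37104395]
 [  0.         398.19584849 204.25239865]
 [  0.           0.           1.        ]] [ 0.36050521 -0.01085407  0.91830156] [ 0.71480024  0.06614178 -0.04754968 -0.69456814] ['pixels', 'depth', 'camera_matrix', 'xyz', 'attitude']
side [[524.63618347   0.         281.23730063]
 [  0.         524.63618347 210.64345038]
 [  0.           0.           1.        ]] [0.24599328 0.82216769 0.72188529] [-0.13302783 -0.06617358  0.43777324  0.88672389] ['pixels', 'depth', 'camera_matrix', 'xyz', 'attitude']
{'t': 0.1, 'q': array([-1.32080436e+00,  2.59293595e-01,  1.53596485e+00, -7.03520496e-06,
        1.34799336e+00, -2.02818814e-01]), 'joint_vel': array([-0.00027127, -0.00210298, -0.00454198, -0.00090041,  0.00099008,
        0.00085051]), 'joint_torque': array([ 3.79139587e-03, -4.46966887e+01, -2.91246396e+01,  9.85545580e-05,
        6.30201597e-03, -7.35078515e-06]), 'ee_pos': array([ 0.24049899, -0.4940481 ,  0.19504876]), 'orientation': array([-8.29263511e-04,  9.74479082e-01,  2.24476793e-01, -2.29940793e-05]), 'force': array([ 0.58281448, -0.37510273, -0.49521652]), 'wrist_torque': array([-0.01478104,  0.02753317, -0.0020375 ]), 'gripper_force': 0.0, 'gripper_width': 1.0014062647586965}
```

View pics/top0.png

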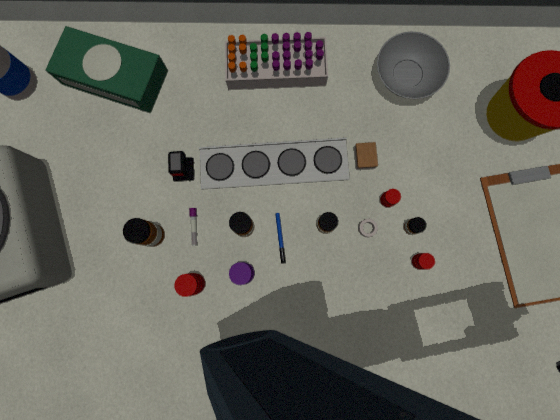

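View pics/side0.png

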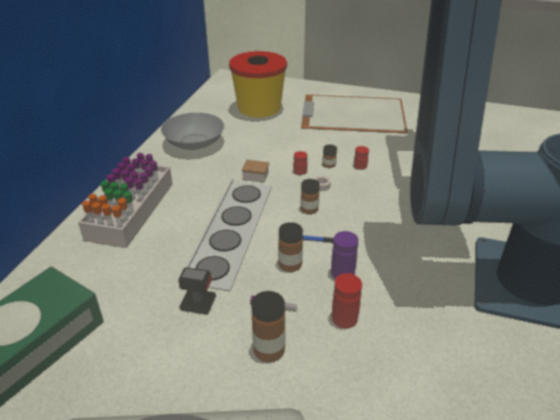

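The top view shows the amber jars at about (138,231), (241,223), (327,222) and (416,225) px. The pads run from (220,166) to (328,159), and the reader is at (180,165) beside the left pad. The side view agrees: the tallest jar is at (268,325) and the reader at (197,288).

```bash
cat > h.py <<'E'
import numpy as np,cv2
from scipy.spatial.transform import Rotation as R
def rays(f,uv):
    K=f["camera_matrix"];uv=np.atleast_2d(np.asarray(uv,float))
    d=np.c_[(uv[:,0]-K[0,2])/K[0,0],-(uv[:,1]-K[1,2])/K[1,1],-np.ones(len(uv))]
    return d@R.from_quat(np.roll(f["attitude"],-1)).as_matrix().T
def plane(f,uv,z):
    d=rays(f,uv);return f["xyz"]+d*((z-f["xyz"][2])/d[:,2])[:,None]
def cloud(f):
    h,w=f["depth"].shape;u,v=np.meshgrid(np.arange(w),np.arange(h))
    P=f["xyz"]+rays(f,np.c_[u.ravel(),v.ravel()])*f["depth"].ravel()[:,None]
    return P.reshape(h,w,3)
def proj(f,p):
    c=(np.asarray(p)-f["xyz"])@R.from_quat(np.roll(f["attitude"],-1)).as_matrix()
    K=f["camera_matrix"];return np.c_[K[0,0]*c[:,0]/-c[:,2]+K[0,2],K[1,1]*-c[:,1]/-c[:,2]+K[1,2]]
E
python3 - <<'E'
from h import *
t=dict(np.load("top0.npz"));s=dict(np.load("side0.npz"))
P=cloud(t);S=cloud(s)
H=[.115,.09,.07,.05];D=[54,48,42,36]
g=t["pixels"].max(2)
for i,(c,h) in enumerate(zip([(138,231),(241,223),(327,222),(416,225)],H)):
    m=np.zeros(g.shape,np.uint8);x,y=c;w=24
    m[y-w:y+w,x-w:x+w]=((abs(P[...,2]-h)<.008)&(t["depth"]>0))[y-w:y+w,x-w:x+w]
    m2=np.zeros_like(m);m2[y-w:y+w,x-w:x+w]=(g<70)[y-w:y+w,x-w:x+w]
    out=[]
    for k in(m,m2):
        cs,_=cv2.findContours(k,0,1);cc=max(cs,key=cv2.contourArea)
        (cx,cy),r=cv2.minEnclosingCircle(cc);M=cv2.moments(k,True)
        out+=[plane(t,(M['m10']/M['m00'],M['m01']/M['m00']),h)[0].round(4),round(2000*r*(t["xyz"][2]-h)/398,1),plane(t,(cx,cy),h)[0][:2].round(4)]
    q=P[m>0]
    A=S[(s["depth"]>0)&(abs(S[...,2]-h)<.004)];a=A[np.hypot(*(A-out[0])[:,:2].T)<.04]
    print(i+1,*out,"z",np.median(q[:,2]).round(4),"sideC",((a.min(0)+a.max(0))/2).round(4), "ptp",np.ptp(a,axis=0).round(3),"proj side",proj(s,[out[0]]).round())
hs=t["pixels"].astype(int)
for n,(f,cs) in {"top":(t,[(220,166),(256,164),(292,161),(328,159)]),"side":(s,[(212,268),(225,240),(237,216),(247,194)])}.items():
  gg=cv2.cvtColor(f["pixels"],cv2.COLOR_RGB2GRAY)
  for c in cs:
    thr=(int(gg[c[1],c[0]])+18);k=(gg<thr).astype(np.uint8)
    _,lab=cv2.connectedComponents(k,connectivity=4);k=(lab==lab[c[1],c[0]]).astype(np.uint8)
    cc=max(cv2.findContours(k,0,1)[0],key=cv2.contourArea)
    e=cv2.fitEllipse(cc);print(n,c,gg[c[1],c[0]],np.round(e[0],1),np.round(e[1],1),plane(f,e[0],.009)[0].round(4),cloud(f)[c[1],c[0],2].round(4))
E
```

```text
1 [0.4288 0.2938 0.115 ] 54.3 [0.4299 0.294 ] [0.4266 0.2804 0.115 ] 81.4 [0.4242 0.2791] z 0.1145 sideC [0.43   0.295  0.1149] ptp [0.051 0.054 0.008] proj side [[269. 302.]]
2 [0.454  0.0845 0.09  ] 46.4 [0.454  0.0844] [0.4523 0.0824 0.09  ] 53.8 [0.4511 0.0819] z 0.0895 sideC [0.455  0.0852 0.09  ] ptp [0.047 0.048 0.008] proj side [[291. 230.]]
3 [ 0.4644 -0.1026  0.07  ] 41.0 [ 0.4643 -0.1028] [ 0.4629 -0.1004  0.07  ] 47.3 [ 0.4615 -0.1   ] z 0.0694 sideC [ 0.4648 -0.1025  0.07  ] ptp [0.041 0.042 0.008] proj side [[310. 184.]]
4 [ 0.4691 -0.2936  0.05  ] 37.3 [ 0.4638 -0.2981] [ 0.4636 -0.2917  0.05  ] 48.3 [ 0.4626 -0.2916] z 0.0493 sideC [ 0.4631 -0.3009  0.0499] ptp [0.034 0.039 0.008] proj side [[327. 148.]]
top (220, 166) 74 [219.6 166.5] [27.1 28. ] [0.5945 0.1475 0.009 ] 0.008
top (256, 164) 76 [255.4 164.3] [27.5 28. ] [0.602  0.0629 0.009 ] 0.0084
top (292, 161) 76 [291.3 161.8] [27.5 28.1] [ 0.61   -0.0213  0.009 ] 0.0071
top (328, 159) 78 [327.3 159.5] [27.4 28.1] [ 0.6177 -0.1057  0.009 ] 0.0133
side (212, 268) 110 [201.4 283.7] [41.  64.5] [0.5977 0.194  0.009 ] 0.0068
side (225, 240) 110 [224.8 240.3] [20.9 32.1] [0.6026 0.0638 0.009 ] 0.0097
side (237, 216) 110 [236.  215.8] [18.6 30. ] [ 0.6102 -0.0206  0.009 ] 0.0104
side (247, 194) 111 [246.  193.9] [16.5 28.4] [ 0.6177 -0.1049  0.009 ] 0.0071
```

```bash
cat > job.py <<'E'
from h import *
from plant import ctrl
# id: xy, nominal TCP height at pick, closing direction angle at pick (rad, world)
ROW=np.arctan2(.1475+.1055,.5943-.6178)-np.pi/2      # yaw of tray x axis
J={1:((.4296,.2943),.058,ROW),2:((.4543,.0848),.035,ROW),3:((.4645,-.1026),.017,ROW),4:((.4635,-.299),.004,np.pi/2)}
PAD={i+1:np.array([.5943,.1475])+(np.array([.6178,-.1055])-[.5943,.1475])*i/3 for i in range(4)}
def quat(a,xyz):
    best=None
    for k in(0,np.pi):   # tool down, tool y along angle a; the half turn nearer mid-range of joint 6
        q=np.roll((R.from_euler('z',a+np.pi/2+k)*R.from_euler('x',np.pi)).as_quat(),1)
        s=ctrl.ik(xyz,q)
        if s is not None and (best is None or abs(s[5])<abs(best[1][5])):best=(q,s)
    return best
def st(m):
    o=ctrl.get_obs();print(m,"t%.1f"%o["t"],o["ee_pos"].round(4),"w%.3f"%o["gripper_width"],"F",o["force"].round(1),"gf%.0f"%o["gripper_force"]);return o
def pick(n,up=.12):
    (x,y),z,a=J[n];q=quat(a,[x,y,z+up])[0]
    ctrl.reach([x,y,z+up],q);ctrl.servo_line([x,y,z],max_speed=.12);st("at jar")
    ctrl.clamp();st("clamped");ctrl.servo_line([x,y,z+.12],max_speed=.12);return st("lifted")
def place(n,off=(0,0)):
    (x,y),z=PAD[n]+off,J[n][1]
    q=quat(ROW,[x,y,z+.12])[0];ctrl.reach([x,y,z+.12],q);f0=st("above")["force"][2]
    ctrl.servo_line([x,y,z+.016],max_speed=.12)
    for k in range(7):
        zz=z+.011-.001*k;ctrl.servo_line([x,y,zz],max_speed=.03)
        if ctrl.get_obs()["force"][2]-f0>1.0:break
    st("down");ctrl.open_gripper();st("open")
    ctrl.servo_line([x,y,z+.13],max_speed=.15);st("up")
def snap(v,name):
    f=ctrl.grab_frame(v);cv2.imwrite(f"pics/{name}.png",f["pixels"][...,::-1]);np.savez(name+".npz",**f);return f
E
python3 - <<'E'
from job import *
print(np.degrees(ROW),PAD)
for n in J:
    for p,z,a in((J[n][0],J[n][1],J[n][2]),(PAD[n],J[n][1]+.009,ROW)):
        for dz in(0,.12):
            b=quat(a,[*p,z+dz]);print(n,dz,None if b is None else b[1].round(2))
pick(1);snap("side","held1")
E
```

```text
5.30671338444996 {1: array([0.5943, 0.1475]), 2: array([0.60213333, 0.06316667]), 3: array([ 0.60996667, -0.02116667]), 4: array([ 0.6178, -0.1055])}
1 0 [ 0.39  0.34  1.79 -0.    1.01  0.29]
1 0.12 [ 0.39  0.22  1.63 -0.    1.29  0.29]
1 0 [ 0.06  0.48  1.55 -0.    1.12 -0.03]
1 0.12 [ 0.06  0.38  1.39 -0.    1.37 -0.03]
2 0 [-0.06  0.29  1.95 -0.    0.91 -0.15]
2 0.12 [-0.06  0.13  1.8   0.    1.21 -0.15]
2 0 [-0.08  0.49  1.59 -0.    1.06 -0.17]
2 0.12 [-0.08  0.38  1.44  0.    1.32 -0.17]
3 0 [-0.45  0.33  1.94  0.    0.87 -0.55]
3 0.12 [-0.45  0.18  1.79  0.    1.17 -0.55]
3 0 [-0.22  0.52  1.59  0.    1.03 -0.31]
3 0.12 [-0.22  0.4   1.46  0.    1.28 -0.31]
4 0 [-0.78  0.46  1.76 -0.    0.92  0.8 ]
4 0.12 [-0.78  0.32  1.63 -0.    1.19  0.8 ]
4 0 [-0.35  0.56  1.56  0.    1.03 -0.44]
4 0.12 [-0.35  0.44  1.43  0.    1.27 -0.44]
at jar t4.1 [0.4302 0.2945 0.0587] w0.997 F [ 0.1  0.4 -0.4] gf0
clamped t4.5 [0.4303 0.2946 0.0591] w0.592 F [-0.8 -0.8  4.6] gf62
lifted t5.7 [0.429 0.294 0.177] w0.593 F [-0.1 -1.3 -3.2] gf63
```

View pics/held1.png

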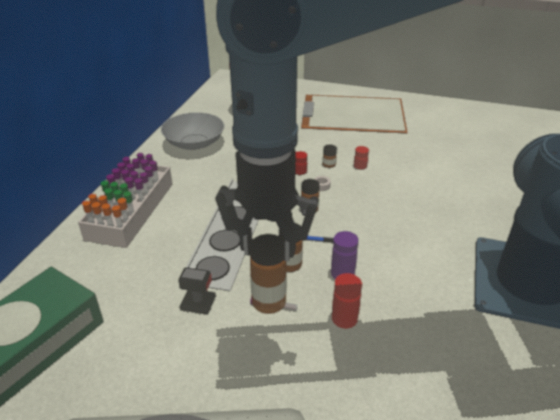

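Jar 1 hangs upright in the gripper at about (268,275) px, and the other objects have not moved.

```bash
python3 - <<'E'
from job import *
place(1);pick(2)
E
```

```text
above t6.6 [0.5932 0.1485 0.1775] w0.601 F [ 0.2  0.6 -2. ] gf63
down t8.4 [0.5947 0.1475 0.0681] w0.598 F [-2.6 -0.1  6. ] gf63
open t8.9 [0.5942 0.1475 0.0668] w0.999 F [0.6 0.6 0.6] gf0
up t9.8 [0.5936 0.1474 0.1869] w1.001 F [-0.4  0.1  0.2] gf0
at jar t11.7 [0.455  0.0848 0.0355] w0.999 F [-0.1  0.5  1. ] gf0
clamped t12.1 [0.4549 0.0848 0.0359] w0.527 F [-1.4 -0.4  5.3] gf61
lifted t13.3 [0.4536 0.0848 0.1542] w0.524 F [ 0.4  1.  -2.3] gf61
```

```bash
python3 - <<'E'
from job import *
place(2);pick(3);place(3)
ctrl.reach([.35,.25,.25],quat(ROW,[.35,.25,.25])[0])
for v in("top","side"): snap(v,v+"3")
t=dict(np.load("top3.npz"));P=cloud(t)
def at(f,xy,h):
    P=cloud(f);A=P[(f["depth"]>0)&(abs(P[...,2]-h)<.006)];a=A[np.hypot(*(A[:,:2]-xy).T)<.035]
    return ((a.min(0)+a.max(0))/2).round(4),a.mean(0).round(4),np.ptp(a,axis=0).round(3),len(a)
for v in("top3","side3"):
    f=dict(np.load(v+".npz"));print(v,"jar4",at(f,J[4][0],.05))
    for n,h in((1,.124),(2,.099),(3,.079)):
        try: print(n,PAD[n].round(4),at(f,PAD[n],h))
        except Exception as e: print(n,e)
E
```

```text
above t13.9 [0.6014 0.0631 0.1533] w0.530 F [ 0.2  0.2 -2.5] gf61
down t15.2 [0.602  0.0632 0.046 ] w0.526 F [ 0.6 -0.4 -1.3] gf61
open t15.7 [0.6023 0.0631 0.0461] w0.998 F [ 0.9 -0.2  0.1] gf0
up t16.7 [0.6014 0.0632 0.164 ] w0.998 F [-0.8 -0.7  0. ] gf0
at jar t18.7 [ 0.4652 -0.1027  0.0175] w0.996 F [ 0.7  0.6 -0.2] gf0
clamped t19.2 [ 0.465  -0.1029  0.0178] w0.461 F [-0.5 -0.4  5.9] gf60
lifted t20.3 [ 0.4639 -0.1023  0.1362] w0.456 F [-0.7  0.5 -0.2] gf60
above t21.1 [ 0.6092 -0.0209  0.1357] w0.458 F [-0.1  0.2 -0.7] gf60
down t22.9 [ 0.6102 -0.0212  0.0268] w0.459 F [-1.  -0.5  5.3] gf61
open t23.4 [ 0.6099 -0.0212  0.0259] w0.999 F [-0.3 -0.4 -0.1] gf0
up t24.4 [ 0.6092 -0.021   0.146 ] w0.998 F [ 0.4 -0.5 -0.5] gf0
top3 jar4 (array([ 0.4652, -0.2994,  0.049 ]), array([ 0.4645, -0.2986,  0.0492]), array([0.033, 0.036, 0.009]), 211)
1 [0.5943 0.1475] (array([0.594 , 0.1482, 0.1226]), array([0.5934, 0.1481, 0.1234]), array([0.052, 0.052, 0.009]), 503)
2 [0.6021 0.0632] (array([0.6016, 0.0631, 0.0984]), array([0.601 , 0.0631, 0.0985]), array([0.047, 0.045, 0.009]), 367)
3 [ 0.61   -0.0212] (array([ 0.6095, -0.0216,  0.0777]), array([ 0.6095, -0.0215,  0.0783]), array([0.04 , 0.039, 0.009]), 275)Traceback (most recent call last):
  File "<stdin>", line 10, in <module>
  File "<stdin>", line 8, in at
    return umr_minimum(a, axis, None, out, keepdims, initial, where)
ValueError: zero-size array to reduction operation minimum which has no identity
```

View pics/top3.png

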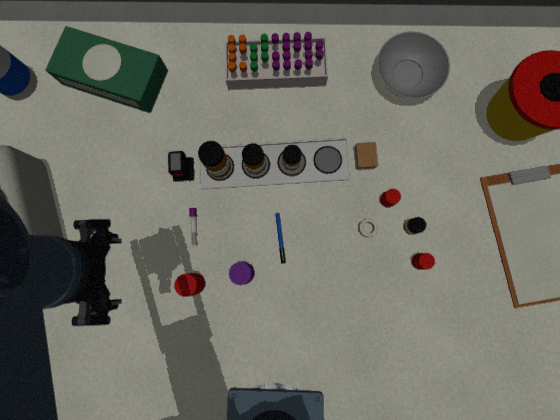

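View pics/side3.png

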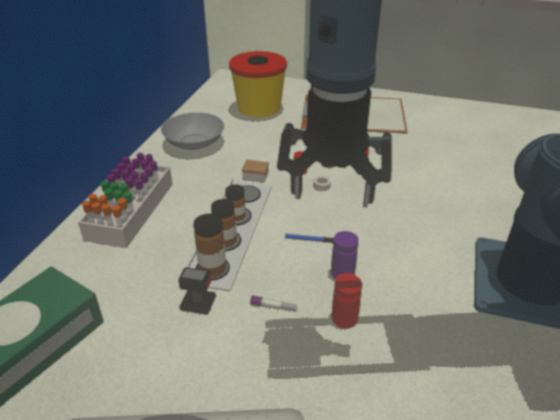

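Jars 1 to 3 stand upright on their pads, with caps at (212,152), (253,153) and (291,155) px in the top view, within 1 mm of the pad centres. Jar 4 is still at (416,225), and its measurement is now unobstructed.

```bash
sed -i 's/4:((.4635,-.299)/4:((.4648,-.2990)/' job.py; python3 - <<'E'
from job import *
pick(4,up=.2);place(4)
ctrl.reach([.3,-.35,.25],quat(ROW,[.3,-.35,.25])[0])
for v in("top","side"):
    f=snap(v,v+"4");P=cloud(f)
    for n,h in((1,.124),(2,.099),(3,.079),(4,.059)):
        A=P[(f["depth"]>0)&(abs(P[...,2]-h)<.006)];a=A[np.hypot(*(A[:,:2]-PAD[n]).T)<.035]
        if len(a):print(v,n,PAD[n].round(4),((a.min(0)+a.max(0))/2).round(4),np.ptp(a,axis=0).round(3))
E
```

```text
at jar t29.8 [ 0.4653 -0.2994  0.0047] w1.002 F [ 0.6 -1.2  0.3] gf0
clamped t30.3 [ 0.4651 -0.2993  0.0046] w0.383 F [-0.6  0.6  4.9] gf59
lifted t31.4 [ 0.4643 -0.2985  0.1231] w0.381 F [-0.2  0.1 -0.9] gf59
above t32.6 [ 0.6173 -0.106   0.1235] w0.379 F [-0.3 -0.7 -0.1] gf59
down t34.4 [ 0.618  -0.1056  0.0136] w0.379 F [-0.6 -0.4  3.6] gf60
open t35.0 [ 0.6178 -0.1055  0.0129] w1.003 F [ 0.6 -0.  -0. ] gf0
up t35.9 [ 0.6171 -0.1052  0.1329] w0.996 F [ 0.6 -0.  -0.5] gf0
top 1 [0.5943 0.1475] [0.5939 0.1483 0.1228] [0.052 0.052 0.009]
top 2 [0.6021 0.0632] [0.6016 0.0629 0.0977] [0.047 0.045 0.009]
top 3 [ 0.61   -0.0212] [ 0.6096 -0.0215  0.0781] [0.04  0.039 0.008]
top 4 [ 0.6178 -0.1055] [ 0.6184 -0.1031  0.0576] [0.034 0.034 0.009]
side 1 [0.5943 0.1475] [0.5938 0.1478 0.1231] [0.052 0.054 0.01 ]
side 2 [0.6021 0.0632] [0.602  0.0625 0.0979] [0.048 0.049 0.01 ]
side 3 [ 0.61   -0.0212] [ 0.6098 -0.0214  0.0781] [0.042 0.042 0.01 ]
side 4 [ 0.6178 -0.1055] [ 0.6184 -0.1034  0.0584] [0.035 0.038 0.01 ]
```

View pics/top4.png

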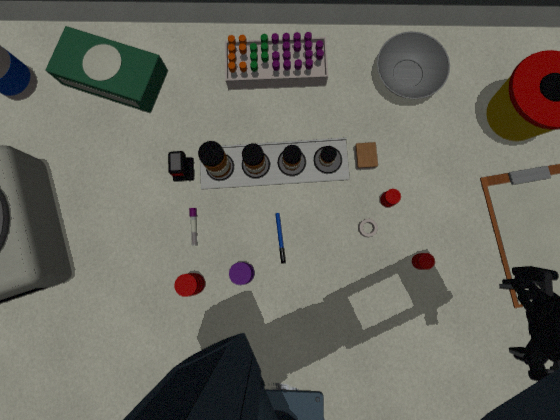

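View pics/side4.png

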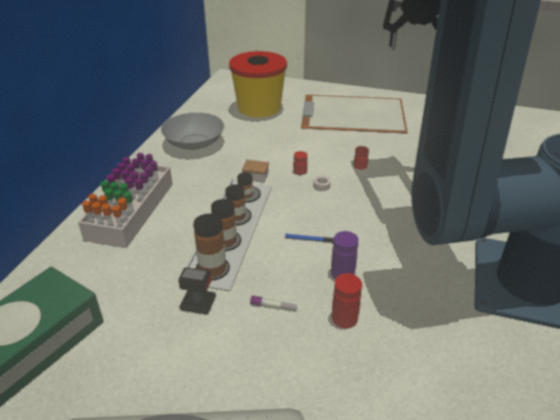

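The pictures show all four jars upright on their pads, with caps at (212,152), (253,153), (291,155) and (328,156) px in the top view. The tallest is next to the reader, each is within about 2.5 mm of its pad centre, and the arm is clear. I am handing in.

```bash
python3 -c "
from plant import ctrl
print(ctrl.finish_job())"
```

```text
the job is handed in; nothing more can be done
None
```

The job is handed in: the four amber jars stand upright on pads 1 to 4, tallest next to the reader, with jars 1–3 within about 1 mm of their pad centres and jar 4 about 2.3 mm off.

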